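Release a battery pack from its sloping charger and stand it in the empty holder

TASK

The battery pack in the sloping charger is charged: pinch the two sprung tabs on its sides together to free it, and draw it out of the charger. Then stand it upright, foot down, on the floor of the empty wooden holder, setting it down rather than dropping it, and let go of it. Leave the other pack in its holder and the bottle, tape roll and screwdriver where they are.

Things in the scene. Friction and masses are not known exactly. Their poses are not given: they have to be found in the camera images.
- pack: Black battery pack in the charger, 126 mm long, 0.35 to 0.6 kg. Origin: centre of its foot; its z runs from foot to top end. Foot part (z 0 to 58 mm) 64 mm along x by 62 along y, in the charger. Head (z 58 to 126): a block 60 (x) by 40 (y) with a grey sprung tab beside each y face. The socket leans, so the pack leans about 30 degrees with its head towards the charger's front (-x).
- pack_grip (a point): Midway between the two tabs' finger pads, on the pack's z axis, 94 mm from the foot; axes as the pack's. The pads are 40 mm wide (x), z 66 to 118 mm; outer faces 62 mm apart (along y) at rest, 48 mm fully pinched. Both tabs held fully in with 20 to 40 N is also a firm hold on the whole pack. They spring back when let go.
- pack_catches (a point): Midway between the two catches, on the pack's axis 32 mm from the foot. Each tab runs down and carries a catch (z 27 to 37 mm) standing out to y = +/-36.5 mm at rest, 29.5 pinched, hooked under a lip inside the charger. The pack comes out only while both tabs are pressed in 5 mm or more.
- pack_top (a point): Centre of the pack's top end, 126 mm from the foot along its z.
- tab_left (a joint): Travel of the tab on the pack's +y side, towards the pack's middle (m): 0 at rest, 0.007 fully pressed in. Sprung: about 3.5 N starts it, 8.5 N presses it home.
- tab_right (a joint): The same for the tab on the pack's -y side.
- charger: Grey charger fixed to the table, base 170 by 104 mm. Origin at table height, 30 mm in front (-x) of the base's middle; x points to its back. Its socket (83 by 98 mm outside, 60 mm deep) leans forward, to -x, 30 degrees from vertical. The pack sits along the socket's axis, in line with the charger, and is drawn straight out along its own z; play across 1.5 mm.
- charger_mouth (a point): Centre of the socket's mouth: a flat face square to the pack's axis, 83 by 98 mm, at the pack's z = 60 mm. The pack's head stands 66 mm out of it; the foot is clear after over 60 mm of pull.
- charger_seat (a point): Centre of the socket's inner floor, where the pack's foot rests: 20 mm towards +x and 60 mm above the charger's origin.
- holder: The empty one of two alike open wooden holders, fixed to the table, 96 mm along x by 106 along y, 48 mm high, walls and floor 8 mm: the pocket is 80 by 90 mm, 40 deep. Origin: centre of its underside, on the table. The pack's foot with its catches sprung out (64 by 73 mm) fits with its x along the holder's x, either way round.
- holder_in (a point): Centre of the empty holder's inner floor, 8 mm above the table.
- holder_full: The other wooden holder, of the same size, with a pack standing in it. Fixed.
- spare_pack: A pack of the same shape standing upright in the other holder (its top 134 mm above the table); to be left alone. Origin: centre of its foot.
- bottle: Clear water bottle standing upright, 64 mm across, 200 mm high; origin at the centre of its underside. To be left alone.
- tape_roll: Cardboard tape roll lying flat, 100 mm across, 48 mm high; origin at the centre of its underside. To be left alone.
- screwdriver: Screwdriver lying on the table, 200 mm long. To be left alone.
Things that resemble listed ones, but are neither listed nor needed, are in the scene too. What is shaped like the holder but blue is not meant.

How it is judged:
By the outcome, as a careful person would: the job done as asked, in the order asked, and still so for the second after the job is handed in, with the robot touching nothing.
It also fails if it takes over 38 s, if anything falls off the work surface, if the arm or the gripper's body presses on something with over 40 N, if the wrist force passes 120 N, or if a joint passes its speed limit or range.

ROBOT

A 6-joint arm with a two-finger parallel gripper is mounted at the origin on the work surface. World frame = base frame: x ahead of the robot, y to its left, z up, the work surface at z = 0. Lengths are in m, angles in rad, forces in N, time in s.
With the tool pointing down it reaches from about 0.35 to 0.775 m from the base axis. Payload 5.5 kg.
Tool frame: the origin (TCP) lies at the very end of the fingers, on their centre line; the grasp point (between the pads) lies 19 mm behind it; z points along the fingers, y is the line along which they close (so a half turn about z gives the same grasp; the last joint's range is limited). The gripper opens to 85 mm and grips with 20 to 120 N. Pads are 22 mm wide; open, the fingers measure 114 mm over their backs; the gripper's body (76 mm by 85 mm) begins 54 mm behind the grasp point. The pads swing forward as they close: fully open they stand 13 mm farther back than shut.
Start: joints at [-1.324, 0.313, 0.046, 1.304, 0, 1.431], TCP at [0.217, -0.533, 0.231] pointing down, gripper open.
Joint ranges: [-2.76, 2.76], [-0.86, 1.69], [-1.03, 1.26], [-2.2, 2.34], [-1.47, 1.5], [-3.14, 3.14]. Speed limits (rad/s): [2.57, 2.57, 3.14, 3.14, 3.14, 3.14].

INTERFACE

Orientations are given as a unit quaternion [w, x, y, z].
In Python, from workcell import env, imaging, ticket gives the robot as it stands. The module is installed in compiled form; this text tells all that it offers.
- The arm moves only by the tool apply_moves, never from a script. Its argument "rows" is a list of rows, each an object with "xyz": the shift along the tool's x, y, z in mm, a list of three; "turn": the turn, a rotation vector about the tool's x, y, z in rad, a list of three; "grip": the opening, from 0 (shut) to 1 (fully open). A call has 1 to 12 rows; each row is the pose to reach, as a shift and turn from the pose commanded when the call began, along the tool's axes at that moment; what a row does not reach only later rows make up. A row lasts 1/12 s, in which the tool goes at most 41.7 mm and 7.16 degrees, less where a joint would pass 70% of its speed; a pose out of reach is approached as far as the arm can. A call with a gripper value outside its range is refused whole. The fingers move at their own pace and stop on an object; "force" is the grip in N (left out, the last holds). Time passes only in rows, so rows that repeat a pose let the fingers close. It gives the time, the measured TCP pose, the force, the opening and the grip force at its end, in the units of the state.
- env.get_state(): the state, without advancing time (a new reading comes with each control period).
- imaging.read_camera(name): name is "side" or "top" or "wrist"; returns a dict with "color" (384x512x3 uint8, blue, green, red), "z_map" (384x512 float32, m along the optical axis (not along the pixel's ray), 0 where there is no reading), "camera_matrix" (3x3 intrinsics, pixels), "view" (4x4, takes a point from world to camera coordinates). Camera axes: x right, y down, z forward; pixel columns grow to the right and rows downward; lengths in m; the calibration is good to about 2 mm. A picture is of the moment at which its call begins.
- ticket.hand_in(): hands the job in; it is judged then, once.
The state is a dict: "clock": time; "joint_pos": joint angles; "qvel": joint speeds; "tau": joint torques, N m; "tcp_pos": TCP position; "orientation": TCP orientation; "wrist_force": force on the tool from outside, world axes, zero at the start; "ft_torque": the same for the moment, N m; "finger_gap": finger opening in m; "grip_force": force on a finger pad.
Only numpy, scipy, OpenCV 4.12 (cv2) and the standard library are available. Lean on these libraries where they do the work, as an engineer would, in place of code of your own. Each camera call takes 0.05 s, during which the arm holds its last target. There are 200 camera calls.

## Working session

There is one attempt and no reset: what is moved stays moved. The work goes in short steps, Python scripts to look and compute and a tool call to move; the robot and the scene stay as the last step left them, time stands still between calls to the robot, and variables do not carry over. Pictures are saved under pics/ and viewed, at most 10 in all, crops included, and the job is handed in when it is done.

Besides the shell and the picture viewer there is one more tool, called after "Request:" as name(argument=value, ...), one argument or row to a line, values as JSON. apply_moves: Moves the arm, as the interface text tells. Its arguments: {"type":"object","properties":{"rows":{"type":"array"},"force":{"type":"number"}},"required":["rows"]}

```bash
mkdir -p pics; cat > h.py <<'E'
import numpy as np, cv2
from workcell import env, imaging, ticket
from scipy.spatial.transform import Rotation as R
def cam(n):
    d=imaging.read_camera(n); np.savez(f'{n}.npz',**d); return d
def load(n): return dict(np.load(f'{n}.npz'))
def pts(d):
    z=d['z_map']; K=d['camera_matrix']; h,w=z.shape
    u,v=np.meshgrid(np.arange(w),np.arange(h))
    c=np.stack([(u-K[0,2])/K[0,0]*z,(v-K[1,2])/K[1,1]*z,z],-1)
    V=d['view']; p=(c-V[:3,3])@V[:3,:3]
    p[z==0]=np.nan; return p
def pose():
    s=env.get_state(); q=np.array(s['orientation'])
    return np.array(s['tcp_pos']),R.from_quat(q[[1,2,3,0]]),s
E
python3 - <<'E'
from h import *
a=cam('top');b=cam('side')
cv2.imwrite('pics/a.png',np.vstack([cv2.resize(a['color'],(400,300)),cv2.resize(b['color'],(400,300))]))
cv2.imwrite('pics/top.png',cv2.resize(a['color'],(800,600)));cv2.imwrite('pics/side.png',cv2.resize(b['color'],(800,600)))
print(env.get_state())
E
```

```text
{'clock': 0.1, 'joint_pos': array([-1.32357281e+00,  3.13944006e-01,  4.51250100e-02,  1.30358928e+00,
        8.00494003e-06,  1.43123890e+00]), 'qvel': array([ 0.00155454, -0.00156949,  0.00238432, -0.00033197, -0.00125963,
       -0.00034677]), 'tau': array([ 2.03031828e-03, -4.81725562e+01,  2.99244225e+01,  1.26777560e-02,
       -1.66410614e-04, -1.91381289e-06]), 'tcp_pos': array([ 0.21680395, -0.53209204,  0.23050065]), 'orientation': array([-8.05021440e-04,  9.81357953e-01,  1.92187194e-01, -3.93703944e-05]), 'wrist_force': array([ 0.32369673,  0.35632528, -0.10134766]), 'ft_torque': array([ 0.02735579, -0.01785502,  0.00958726]), 'grip_force': 0.0, 'finger_gap': 0.08548492191872274}
```

View pics/top.png

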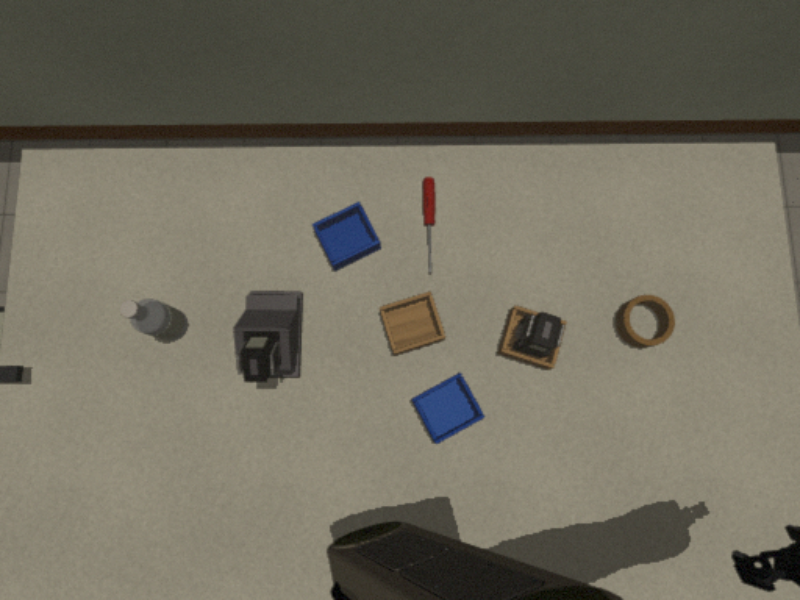

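View pics/side.png

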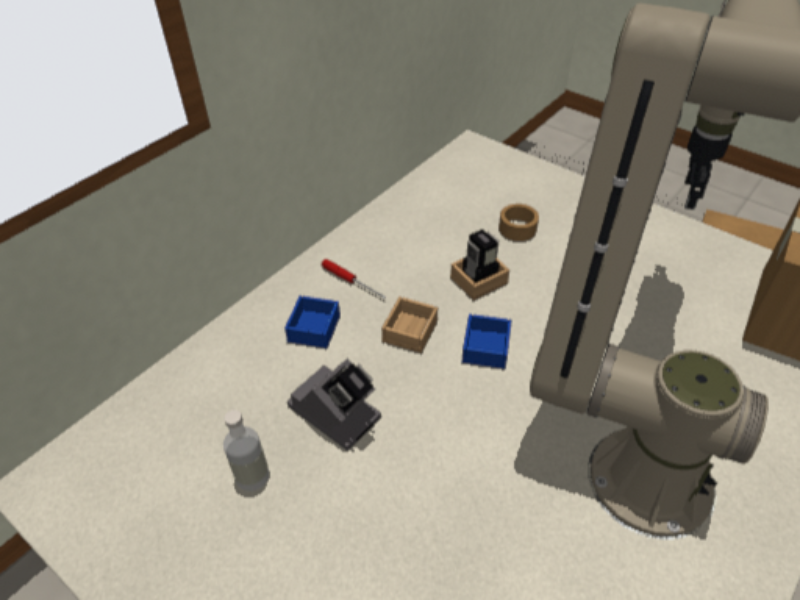

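The top view (800x600) shows these candidates:
- **Packs:** the one in the grey charger at (260,355), which I want, and the spare in the wooden holder at (540,335).
- **Holders:** the empty wooden one at (412,323), which I want, the full one at (533,337), and blue look-alikes at (347,236) and (447,408).

The bottle is at (150,317), to the left of the charger.

```bash
python3 - <<'E'
from h import *
a=load('top');P=pts(a);im=a['color']
hsv=cv2.cvtColor(im,cv2.COLOR_BGR2HSV)
def reg(x0,y0,x1,y1):
    m=np.zeros(im.shape[:2],bool); s=.64; m[int(y0*s):int(y1*s),int(x0*s):int(x1*s)]=1; return m
def rect(m,zlo,zhi):
    q=P[m&(P[...,2]>zlo)&(P[...,2]<zhi)]; r=cv2.minAreaRect((q[:,:2]*1000).astype(np.float32)); return len(q),r,cv2.boxPoints(r).round(0).tolist()
print('cam', (-a['view'][:3,:3].T@a['view'][:3,3]).round(3))
print('holder',rect(reg(365,280,455,365),.036,.06)); print('holder floor z',np.nanmedian(P[reg(405,315,420,330)][:,2]))
c=reg(220,280,315,395)
print('charger all',rect(c,.012,.3)); print('head zmax',np.nanmax(P[c][:,2]))
for lo,hi in [(.01,.04),(.04,.08),(.08,.12),(.12,.16),(.16,.2)]: print(lo,rect(c,lo,hi)[:2])
print('bottle',rect(reg(110,290,185,345),.05,.25)[1])
cv2.imwrite('pics/crop.png',np.hstack([cv2.resize(im[175:255,135:205],(350,400),interpolation=2),cv2.resize(load('side')['color'][220:300,175:250],(375,400),interpolation=2)]))
E
```

```text
cam [0.425 0.011 1.19 ]
holder (350, ((588.90771484375, -14.755508422851562), (96.16505432128906, 105.46715545654297), 16.459495544433594), [[528.0, 22.0], [558.0, -79.0], [650.0, -52.0], [620.0, 49.0]])
holder floor z 0.008287709800631768
charger all (2249, ((566.5438842773438, 255.06167602539062), (102.68841552734375, 185.50338745117188), 89.21868896484375), [[473.0, 205.0], [659.0, 202.0], [660.0, 305.0], [475.0, 308.0]])
head zmax 0.18551319101627356
0.01 (321, ((574.1065673828125, 254.95852661132812), (102.68841552734375, 170.376708984375), 89.21868896484375))
0.04 (499, ((577.8009643554688, 256.40704345703125), (99.66173553466797, 130.626220703125), 88.97827911376953))
0.08 (457, ((550.3858032226562, 256.3794250488281), (98.53274536132812, 102.89289093017578), 89.30670166015625))
0.12 (610, ((526.1424560546875, 257.034912109375), (98.93492126464844, 104.65968322753906), 89.24527740478516))
0.16 (370, ((510.8287353515625, 256.29217529296875), (63.00148010253906, 58.90354537963867), 89.3216781616211))
bottle ((593.8886108398438, 456.59381103515625), (58.65462875366211, 63.96662139892578), 72.19001770019531)
```

View pics/crop.png

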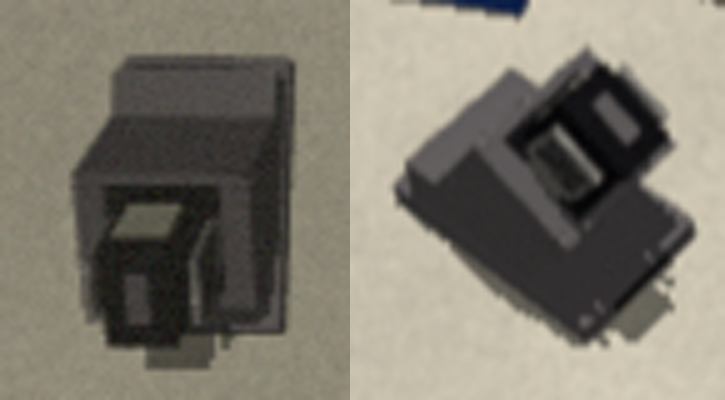

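The crop confirms the target: a black pack leaning towards -x in the grey charger, with a grey tab on each side. Next I work out the pre-grasp moves.

```bash
cat >> h.py <<'E'
O=np.array([.544,.2557,0]); YAW=-0.014
HO=np.array([.589,-.0148,.008]); HY=np.deg2rad(16.4)
def tool(yaw,tilt): # tool down, x along yaw, leaned so z has +x component
    return R.from_euler('z',yaw)*R.from_euler('x',np.pi)*R.from_euler('y',tilt)
def rel(p,q,base=None):
    p0,q0=base or pose()[:2]
    return (q0.inv().apply(p-p0)*1000).round(1), (q0.inv()*q).as_rotvec().round(4)
def grasp(d): # tcp at d metres from foot along the pack's axis
    C=R.from_euler('z',YAW); a=C.apply([-.5,0,.8660254]); return O+C.apply([.02,0,.06])+d*a
E
python3 - <<'E'
from h import *
for t in (.5236,-.5236): print(tool(YAW,t).as_matrix().round(2).tolist())
T=tool(YAW,.5236) if tool(YAW,.5236).as_matrix()[0,2]>0 else tool(YAW,-.5236)
print(rel(np.array([.44,-.15,.28]),tool(0.1,0)))
print(grasp(.195),rel(grasp(.195),T))
E
```

```text
[[0.87, -0.01, 0.5], [-0.01, -1.0, -0.01], [0.5, 0.0, -0.87]]
[[0.87, -0.01, -0.5], [-0.01, -1.0, 0.01], [-0.5, 0.0, -0.87]]
(array([ 350.8, -269.8,  -49. ]), array([-0.0016, -0.    ,  0.2868]))
[0.46650759 0.25678496 0.22887495] (array([ 528.8, -636.4,    2.8]), array([-0.1065,  0.5166,  0.3911]))
```

Request:
apply_moves(
  rows=[
    {"xyz": [350,-270,-49],"turn": [0,0,0.29],"grip": 1},
    {"xyz": [350,-270,-49],"turn": [0,0,0.29],"grip": 1},
    {"xyz": [350,-270,-49],"turn": [0,0,0.29],"grip": 1},
    {"xyz": [350,-270,-49],"turn": [0,0,0.29],"grip": 1},
    {"xyz": [350,-270,-49],"turn": [0,0,0.29],"grip": 1},
    {"xyz": [350,-270,-49],"turn": [0,0,0.29],"grip": 1},
    {"xyz": [350,-270,-49],"turn": [0,0,0.29],"grip": 1},
    {"xyz": [350,-270,-49],"turn": [0,0,0.29],"grip": 1},
    {"xyz": [350,-270,-49],"turn": [0,0,0.29],"grip": 1},
    {"xyz": [350,-270,-49],"turn": [0,0,0.29],"grip": 1},
    {"xyz": [350,-270,-49],"turn": [0,0,0.29],"grip": 1},
    {"xyz": [350,-270,-49],"turn": [0,0,0.29],"grip": 1},
  ],
  force=35,
)

```text
clock: 1.1
tcp_pos: [0.441, -0.1463, 0.2808]
orientation: [-0.0, 0.999, 0.051, 0.001]
wrist_force: [-0.7, -0.4, -0.0]
finger_gap: 0.0857
grip_force: 0.0
```

```bash
python3 - <<'E'
from h import *
print(pose()[0],pose()[1].as_matrix().round(3).tolist(),pose()[2]['clock']); print(rel(grasp(.195),tool(YAW,.5236)))
E
```

```text
[ 0.44097996 -0.14634267  0.28078529] [[0.995, 0.103, 0.001], [0.103, -0.995, 0.001], [0.001, -0.001, -1.0]] 1.1
(array([  66.7, -398.3,   52.4]), array([-0.0316,  0.5216,  0.114 ]))
```

Request:
apply_moves(
  rows=[
    {"xyz": [67,-398,52],"turn": [-0.032,0.522,0.114],"grip": 1},
    {"xyz": [67,-398,52],"turn": [-0.032,0.522,0.114],"grip": 1},
    {"xyz": [67,-398,52],"turn": [-0.032,0.522,0.114],"grip": 1},
    {"xyz": [67,-398,52],"turn": [-0.032,0.522,0.114],"grip": 1},
    {"xyz": [67,-398,52],"turn": [-0.032,0.522,0.114],"grip": 1},
    {"xyz": [67,-398,52],"turn": [-0.032,0.522,0.114],"grip": 1},
    {"xyz": [67,-398,52],"turn": [-0.032,0.522,0.114],"grip": 1},
    {"xyz": [67,-398,52],"turn": [-0.032,0.522,0.114],"grip": 1},
    {"xyz": [67,-398,52],"turn": [-0.032,0.522,0.114],"grip": 1},
    {"xyz": [67,-398,52],"turn": [-0.032,0.522,0.114],"grip": 1},
    {"xyz": [67,-398,52],"turn": [-0.032,0.522,0.114],"grip": 1},
    {"xyz": [67,-398,52],"turn": [-0.032,0.522,0.114],"grip": 1},
  ],
)

```text
clock: 2.1
tcp_pos: [0.4699, 0.0946, 0.2313]
orientation: [-0.007, 0.966, 0.014, 0.258]
wrist_force: [-0.2, 0.5, 1.2]
finger_gap: 0.0857
grip_force: 0.0
```

```bash
python3 - <<'E'
from h import *
w=cam('wrist'); p,q,s=pose(); P=pts(w)
print(p,q.as_matrix().round(3).tolist(),s['clock']); print(rel(grasp(.195),tool(YAW,.5236)))
cv2.imwrite('pics/w.png',w['color'])
# top face in pack frame
C=R.from_euler('z',YAW)*R.from_euler('y',-np.pi/6); o=grasp(0)
L=C.inv().apply((P-o).reshape(-1,3)).reshape(P.shape)*1000
for n,lo,hi in [('top',119,133),('mouth',55,65)]:
    m=(L[...,2]>lo)&(L[...,2]<hi)&(abs(L[...,0])<70)&(abs(L[...,1])<70)
    k=L[m]; A=np.c_[k[:,:2],np.ones(len(k))]; print(n,len(k),np.percentile(k,[1,50,99],axis=0).round(1).tolist(),np.linalg.lstsq(A,k[:,2],rcond=None)[0].round(3), cv2.minAreaRect(k[:,:2].astype(np.float32)))
E
```

```text
[0.46981614 0.09472997 0.23108894] [[0.867, 0.031, 0.498], [0.024, -0.999, 0.02], [0.498, -0.005, -0.867]] 2.15
(array([  -0. , -162.1,    3.5]), array([-0.0271,  0.0021,  0.0366]))
top 4214 [[-31.8, -19.9, 119.3], [-2.2, -6.5, 125.7], [26.5, 13.9, 127.7]] [1.60000e-02 7.50000e-02 1.25754e+02] ((-4.525861740112305, -8.297821044921875), (43.253971099853516, 64.05443572998047), 81.06912231445312)
mouth 4436 [[-40.5, -48.5, 55.4], [23.2, -29.7, 58.9], [41.4, 47.9, 63.9]] [ 3.0000e-03 -2.0000e-03  5.8802e+01] ((0.00019073486328125, 0.7586708068847656), (99.37799835205078, 83.49162292480469), 89.60027313232422)
```

View pics/w.png

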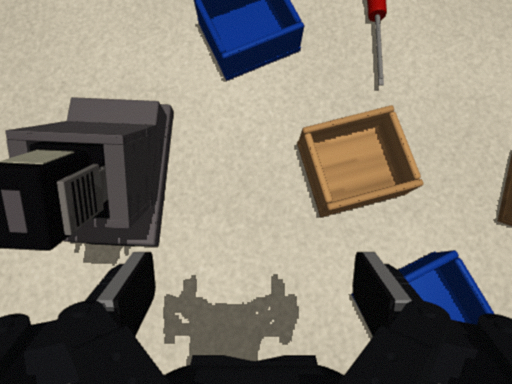

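The wrist view shows the charger mouth at the left, around (80,180), and the empty holder at (360,160). The measured mouth agrees with my frame to within about 1 mm. I'm continuing to the pre-grasp.

Request:
apply_moves(
  rows=[
    {"xyz": [0,-162,3.5],"turn": [-0.027,0.002,0.037],"grip": 1},
    {"xyz": [0,-162,3.5],"turn": [-0.027,0.002,0.037],"grip": 1},
    {"xyz": [0,-162,3.5],"turn": [-0.027,0.002,0.037],"grip": 1},
    {"xyz": [0,-162,3.5],"turn": [-0.027,0.002,0.037],"grip": 1},
    {"xyz": [0,-162,3.5],"turn": [-0.027,0.002,0.037],"grip": 1},
    {"xyz": [0,-162,3.5],"turn": [-0.027,0.002,0.037],"grip": 1},
    {"xyz": [0,-162,3.5],"turn": [-0.027,0.002,0.037],"grip": 1},
    {"xyz": [0,-162,3.5],"turn": [-0.027,0.002,0.037],"grip": 1},
    {"xyz": [0,-162,3.5],"turn": [-0.027,0.002,0.037],"grip": 1},
  ],
)

```text
clock: 2.9
tcp_pos: [0.4712, 0.1005, 0.2296]
orientation: [-0.009, 0.966, 0.02, 0.259]
wrist_force: [0.2, -0.3, -0.2]
finger_gap: 0.0857
grip_force: 0.0
```

```bash
python3 - <<'E'
from h import *
w=cam('wrist'); p,q,s=pose(); P=pts(w)
print(p,s['joint_pos'].round(2),s['clock']); print(rel(grasp(.195),tool(YAW,.5236)),rel(grasp(.075),tool(YAW,.5236)))
cv2.imwrite('pics/w2.png',w['color'])
C=R.from_euler('z',YAW)*R.from_euler('y',-np.pi/6); o=grasp(0)
L=C.inv().apply((P-o).reshape(-1,3)).reshape(P.shape)*1000
for n,lo,hi in [('top',122,130),('mouth',55,65)]:
    m=(L[...,2]>lo)&(L[...,2]<hi)&(abs(L[...,0])<70)&(abs(L[...,1])<70)
    k=L[m]; A=np.c_[k[:,:2],np.ones(len(k))]; print(n,len(k),np.percentile(k,[1,50,99],axis=0).round(1).tolist(),np.linalg.lstsq(A,k[:,2],rcond=None)[0].round(3), cv2.minAreaRect(k[:,:2].astype(np.float32)))
E
```

```text
[0.47126047 0.10048704 0.22957567] [ 0.04 -0.28 -0.71  0.61  0.01  3.14] 2.95
(array([   0.8, -156.3,    2.5]), array([-0.0346, -0.0006,  0.0458])) (array([   0.6, -152.2,  122.5]), array([-0.0346, -0.0006,  0.0458]))
top 4576 [[-31.7, -19.5, 122.5], [-2.1, -3.2, 125.8], [26.4, 17.9, 127.7]] [2.00000e-02 2.40000e-02 1.25764e+02] ((-3.0217857360839844, -0.26938629150390625), (40.060211181640625, 60.06841278076172), 88.81250762939453)
mouth 4448 [[-40.5, -48.4, 55.5], [23.0, -29.7, 58.9], [41.3, 48.1, 63.9]] [ 3.0000e-03 -1.0000e-03  5.8793e+01] ((-0.09093475341796875, 0.673614501953125), (99.61360168457031, 83.22685241699219), 89.81476593017578)
```

View pics/w2.png

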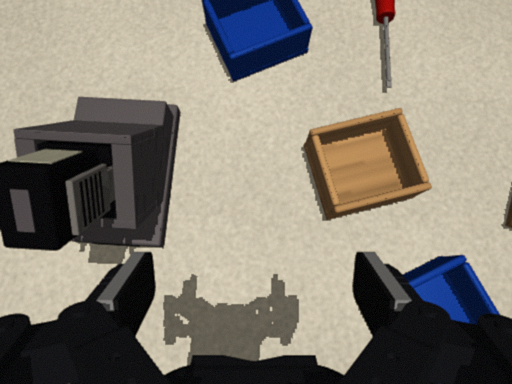

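The arm stopped because joint 6 reached its limit, so I'm taking the half-turn-equivalent grasp.

```bash
python3 - <<'E'
from h import *
F=tool(YAW,.5236)*R.from_euler('z',np.pi)
print(rel(grasp(.195),F))
E
```

```text
(array([   0.8, -156.3,    2.5]), array([ 9.0000e-04, -5.3500e-02, -3.0953e+00]))
```

Request:
apply_moves(
  rows=[
    {"xyz": [0,-60,1],"turn": [0,-0.02,-1.5],"grip": 1},
    {"xyz": [0,-60,1],"turn": [0,-0.02,-1.5],"grip": 1},
    {"xyz": [0,-60,1],"turn": [0,-0.02,-1.5],"grip": 1},
    {"xyz": [0,-60,1],"turn": [0,-0.02,-1.5],"grip": 1},
    {"xyz": [0,-60,1],"turn": [0,-0.02,-1.5],"grip": 1},
    {"xyz": [0,-60,1],"turn": [0,-0.02,-1.5],"grip": 1},
    {"xyz": [0,-60,1],"turn": [0,-0.02,-1.5],"grip": 1},
    {"xyz": [0,-60,1],"turn": [0,-0.02,-1.5],"grip": 1},
    {"xyz": [0,-60,1],"turn": [0,-0.02,-1.5],"grip": 1},
    {"xyz": [0,-60,1],"turn": [0,-0.02,-1.5],"grip": 1},
    {"xyz": [0,-60,1],"turn": [0,-0.02,-1.5],"grip": 1},
    {"xyz": [0,-60,1],"turn": [0,-0.02,-1.5],"grip": 1},
  ],
)

```text
clock: 3.95
tcp_pos: [0.4692, 0.1604, 0.2291]
orientation: [0.171, 0.693, 0.675, 0.186]
wrist_force: [-0.3, -0.3, 0.5]
finger_gap: 0.0851
grip_force: 0.0
```

```bash
python3 - <<'E'
from h import *
F=tool(YAW,.5236)*R.from_euler('z',np.pi)
print(rel(grasp(.195),F),pose()[0],pose()[2]['joint_pos'].round(2))
E
```

```text
(array([96.3, -5.4,  0.3]), array([ 0.0064, -0.0272, -1.5894])) [0.46919536 0.16041655 0.22909774] [ 0.23 -0.22 -0.66  0.62 -0.1   1.8 ]
```

Request:
apply_moves(
  rows=[
    {"xyz": [96,-5.5,0],"turn": [0.006,-0.027,-1.59],"grip": 1},
    {"xyz": [96,-5.5,0],"turn": [0.006,-0.027,-1.59],"grip": 1},
    {"xyz": [96,-5.5,0],"turn": [0.006,-0.027,-1.59],"grip": 1},
    {"xyz": [96,-5.5,0],"turn": [0.006,-0.027,-1.59],"grip": 1},
    {"xyz": [96,-5.5,0],"turn": [0.006,-0.027,-1.59],"grip": 1},
    {"xyz": [96,-5.5,0],"turn": [0.006,-0.027,-1.59],"grip": 1},
    {"xyz": [96,-5.5,0],"turn": [0.006,-0.027,-1.59],"grip": 1},
    {"xyz": [96,-5.5,0],"turn": [0.006,-0.027,-1.59],"grip": 1},
    {"xyz": [96,-5.5,0],"turn": [0.006,-0.027,-1.59],"grip": 1},
    {"xyz": [96,-5.5,0],"turn": [0.006,-0.027,-1.59],"grip": 1},
    {"xyz": [96,-5.5,0],"turn": [0.006,-0.027,-1.59],"grip": 1},
    {"xyz": [96,-5.5,0],"turn": [0.006,-0.027,-1.59],"grip": 1},
  ],
)

```text
clock: 4.95
tcp_pos: [0.4668, 0.2566, 0.2293]
orientation: [0.258, 0.05, 0.965, 0.01]
wrist_force: [-0.1, 0.0, -0.5]
finger_gap: 0.0857
grip_force: 0.0
```

Request:
apply_moves(
  rows=[
    {"xyz": [0,0,0],"turn": [0,0,-0.1],"grip": 1},
  ],
)

```text
clock: 5.03
tcp_pos: [0.4667, 0.2566, 0.2293]
orientation: [0.258, 0.002, 0.966, -0.003]
wrist_force: [0.9, -0.2, -0.5]
finger_gap: 0.0854
grip_force: 0.0
```

```bash
python3 - <<'E'
from h import *
w=cam('wrist'); p,q,s=pose(); P=pts(w); F=tool(YAW,.5236)*R.from_euler('z',np.pi)
print(p,s['joint_pos'].round(2),s['clock']); print(rel(grasp(.195),F),rel(grasp(.075),F))
cv2.imwrite('pics/w3.png',w['color'])
C=R.from_euler('z',YAW)*R.from_euler('y',-np.pi/6); o=grasp(0)
L=C.inv().apply((P-o).reshape(-1,3)).reshape(P.shape)*1000
for n,lo,hi in [('top',122,130),('mouth',55,65)]:
    m=(L[...,2]>lo)&(L[...,2]<hi)&(abs(L[...,0])<70)&(abs(L[...,1])<70)
    k=L[m]; A=np.c_[k[:,:2],np.ones(len(k))]; print(n,len(k),np.percentile(k,[1,50,99],axis=0).round(1).tolist(),np.linalg.lstsq(A,k[:,2],rcond=None)[0].round(3), cv2.minAreaRect(k[:,:2].astype(np.float32)))
E
```

```text
[0.46671197 0.25660868 0.2292841 ] [ 0.49 -0.1  -0.57  0.64 -0.24  0.43] 5.0833
(array([0.4, 0.2, 0.3]), array([ 0.0009, -0.0017,  0.0138])) (array([2.000e-01, 1.000e-01, 1.203e+02]), array([ 0.0009, -0.0017,  0.0138]))
top 5181 [[-33.1, -19.1, 122.8], [-6.0, 0.4, 125.7], [24.5, 19.9, 127.6]] [ 3.00000e-02 -2.00000e-03  1.25819e+02] ((-4.0376434326171875, 0.6238040924072266), (39.948184967041016, 59.49587631225586), 89.13690948486328)
mouth 4360 [[-41.8, -48.2, 55.6], [-23.6, -3.6, 58.8], [40.3, 48.9, 61.5]] [ 6.0000e-03 -0.0000e+00  5.8799e+01] ((-0.49700164794921875, 0.40230560302734375), (98.27361297607422, 83.11454772949219), 89.75041198730469)
```

View pics/w3.png

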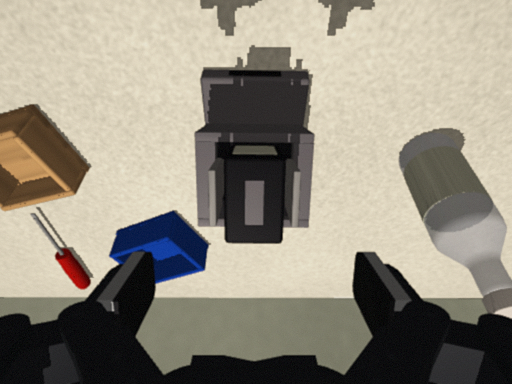

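The wrist view shows the pack head centred between the fingers at (253,195), with tabs at (212,195) and (296,195). Lateral error is about 0.5 mm, so I'm descending and pinching.

Request:
apply_moves(
  rows=[
    {"xyz": [1,0.5,25],"turn": [0,0,0.014],"grip": 1},
    {"xyz": [2,0.5,55],"turn": [0,0,0.014],"grip": 1},
    {"xyz": [3,0.5,85],"turn": [0,0,0.014],"grip": 1},
    {"xyz": [3,0.5,105],"turn": [0,0,0.014],"grip": 1},
    {"xyz": [3,0.5,116],"turn": [0,0,0.014],"grip": 1},
    {"xyz": [3,0.5,120],"turn": [0,0,0.014],"grip": 1},
    {"xyz": [3,0.5,120],"turn": [0,0,0.014],"grip": 0.3},
    {"xyz": [3,0.5,120],"turn": [0,0,0.014],"grip": 0.3},
    {"xyz": [3,0.5,120],"turn": [0,0,0.014],"grip": 0.3},
    {"xyz": [3,0.5,120],"turn": [0,0,0.014],"grip": 0.3},
    {"xyz": [3,0.5,120],"turn": [0,0,0.014],"grip": 0.3},
    {"xyz": [3,0.5,120],"turn": [0,0,0.014],"grip": 0.3},
  ],
  force=35,
)

```text
clock: 6.08
tcp_pos: [0.5251, 0.2561, 0.1269]
orientation: [0.26, 0.012, 0.965, -0.0]
wrist_force: [-4.2, -4.0, 7.8]
finger_gap: 0.0451
grip_force: 34.5
```

Request:
apply_moves(
  rows=[
    {"xyz": [0,0,0],"turn": [0,0,0],"grip": 0.2},
    {"xyz": [0,0,0],"turn": [0,0,0],"grip": 0.2},
    {"xyz": [0,0,0],"turn": [0,0,0],"grip": 0.2},
    {"xyz": [0,0,0],"turn": [0,0,0],"grip": 0.2},
  ],
  force=35,
)

```text
clock: 6.42
tcp_pos: [0.5251, 0.2561, 0.1269]
orientation: [0.26, 0.012, 0.965, -0.0]
wrist_force: [-3.9, -3.5, 7.1]
finger_gap: 0.0449
grip_force: 34.5
```

```bash
python3 - <<'E'
from h import *
p,q,s=pose(); C=R.from_euler('z',YAW)*R.from_euler('y',-np.pi/6)
print(s['clock'],s['finger_gap'],s['grip_force'],s['wrist_force'],(C.inv().apply(p-grasp(0))*1000).round(1))
E
```

```text
6.4167 0.04487514466144111 34.45771336555481 [-3.85465003 -3.49450218  7.09890141] [-0.2  0.1 77.4]
```

The tabs are pinched (gap 45 mm, 34.5 N), so I'm drawing the pack out.

Request:
apply_moves(
  rows=[
    {"xyz": [0,0,-4],"turn": [0,0,0],"grip": 0.2},
    {"xyz": [0,0,-10],"turn": [0,0,0],"grip": 0.2},
    {"xyz": [0,0,-18],"turn": [0,0,0],"grip": 0.2},
    {"xyz": [0,0,-26],"turn": [0,0,0],"grip": 0.2},
    {"xyz": [0,0,-34],"turn": [0,0,0],"grip": 0.2},
    {"xyz": [0,0,-42],"turn": [0,0,0],"grip": 0.2},
    {"xyz": [0,0,-50],"turn": [0,0,0],"grip": 0.2},
    {"xyz": [0,0,-58],"turn": [0,0,0],"grip": 0.2},
    {"xyz": [0,0,-66],"turn": [0,0,0],"grip": 0.2},
    {"xyz": [0,0,-74],"turn": [0,0,0],"grip": 0.2},
    {"xyz": [0,0,-82],"turn": [0,0,0],"grip": 0.2},
    {"xyz": [0,0,-90],"turn": [0,0,0],"grip": 0.2},
  ],
)

```text
clock: 7.42
tcp_pos: [0.4775, 0.2566, 0.2014]
orientation: [0.257, 0.011, 0.966, -0.0]
wrist_force: [1.0, 0.2, -4.0]
finger_gap: 0.0447
grip_force: 38.1
```

```bash
python3 - <<'E'
from h import *
w=cam('wrist'); c=cam('side'); p,q,s=pose(); C=R.from_euler('z',YAW)*R.from_euler('y',-np.pi/6)
print(s['clock'],s['finger_gap'],s['grip_force'],s['wrist_force'],s['joint_pos'].round(2),(C.inv().apply(p-grasp(0))*1000).round(1))
cv2.imwrite('pics/pull.png',np.hstack([cv2.resize(w['color'],(400,300)),cv2.resize(c['color'][180:310,140:310],(392,300))]))
# upright pose above holder: TCP = foot + 77
U=tool(HY,0)*R.from_euler('z',np.pi)
print(rel(HO+[0,0,.077+.10],U), rel(p+[0,0,.06],q))
E
```

```text
7.5167 0.04431163757816285 38.13337326049805 [ 0.94134931  0.43602117 -5.4873085 ] [ 0.47 -0.06 -0.6   0.56 -0.23  0.44] [ -2.4   0.6 166.5]
(array([ -92.5, -269.7,   72.1]), array([-0.0743,  0.5196, -0.3022])) (array([-30. ,   0.4, -52. ]), array([0., 0., 0.]))
```

View pics/pull.png

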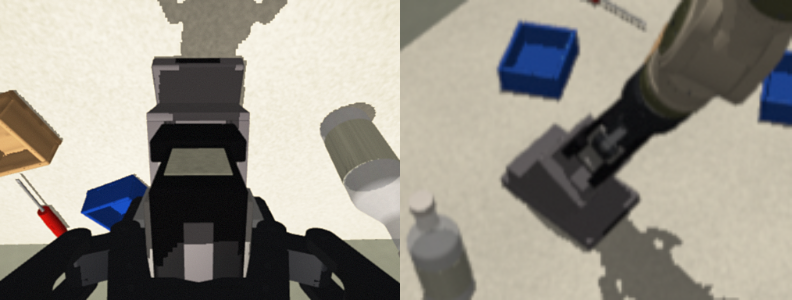

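The pack is out and held, with the wrist force showing about 0.56 kg. I'm lifting it and carrying it over the holder.

Request:
apply_moves(
  rows=[
    {"xyz": [-15,0,-26],"turn": [0,0,0],"grip": 0.2},
    {"xyz": [-30,0,-52],"turn": [0,0,0],"grip": 0.2},
    {"xyz": [-34,-22,-45],"turn": [-0.01,0.06,-0.03],"grip": 0.2},
    {"xyz": [-42,-50,-36],"turn": [-0.015,0.12,-0.07],"grip": 0.2},
    {"xyz": [-50,-80,-27],"turn": [-0.02,0.18,-0.1],"grip": 0.2},
    {"xyz": [-58,-110,-18],"turn": [-0.03,0.24,-0.13],"grip": 0.2},
    {"xyz": [-66,-140,-8],"turn": [-0.035,0.3,-0.17],"grip": 0.2},
    {"xyz": [-75,-170,2],"turn": [-0.045,0.36,-0.2],"grip": 0.2},
    {"xyz": [-85,-200,12],"turn": [-0.055,0.42,-0.24],"grip": 0.2},
    {"xyz": [-97,-228,22],"turn": [-0.065,0.47,-0.27],"grip": 0.2},
    {"xyz": [-107,-253,31],"turn": [-0.07,0.5,-0.29],"grip": 0.2},
    {"xyz": [-112.5,-269.4,37.4],"turn": [-0.074,0.52,-0.302],"grip": 0.2},
  ],
)

```text
clock: 8.52
tcp_pos: [0.5919, -0.0186, 0.2228]
orientation: [-0.001, -0.141, 0.99, -0.001]
wrist_force: [0.8, 0.9, -5.4]
finger_gap: 0.0442
grip_force: 38.7
```

Request:
apply_moves(
  rows=[
    {"xyz": [0,0,0],"turn": [0,0,0],"grip": 0.2},
    {"xyz": [0,0,0],"turn": [0,0,0],"grip": 0.2},
  ],
)

```text
clock: 8.68
tcp_pos: [0.5903, -0.0165, 0.2226]
orientation: [-0.001, -0.141, 0.99, -0.0]
wrist_force: [-0.4, 0.2, -5.4]
finger_gap: 0.0442
grip_force: 38.8
```

```bash
python3 - <<'E'
from h import *
w=cam('wrist'); c=cam('side'); t=cam('top'); p,q,s=pose(); U=tool(HY,0)*R.from_euler('z',np.pi)
print(s['clock'],s['finger_gap'],s['grip_force'],s['wrist_force'],p.round(4),q.as_matrix().round(3).tolist())
print(rel(HO+[0,0,.077+.14],U))
# pack points relative to tool from side, top & wrist cams
for n,d in (('side',c),('top',t),('wrist',w)):
    P=pts(d); k=(P-p)@U.as_matrix()*1000; k=k*[1,1,1]
    m=(abs(k[...,0])<45)&(abs(k[...,1])<45)&(k[...,2]>-45)&(k[...,2]<95)
    z=k[m]; print(n,len(z))
    for a in range(-50,90,10):
        j=z[(z[:,2]>=a)&(z[:,2]<a+10)]
        if len(j)>15: print(a,len(j),np.percentile(j[:,:2],[2,98],axis=0).round(0).tolist())
cv2.imwrite('pics/over.png',np.hstack([cv2.resize(w['color'],(400,300)),cv2.resize(c['color'][140:270,200:370],(392,300))]))
E
```

```text
8.8333 0.044210912905727345 38.75418841838837 [ 0.20237898  0.14316257 -5.08475334] [ 0.589  -0.0144  0.224 ] [[-0.959, -0.282, -0.001], [-0.282, 0.959, -0.001], [0.001, -0.001, -1.0]]
(array([ 0.1, -0.4, -1. ]), array([-0.0005, -0.0012, -0.0002]))
side 630
-50 32 [[-4.0, -28.0], [31.0, 32.0]]
-40 42 [[-3.0, -21.0], [32.0, 36.0]]
-30 36 [[-15.0, -9.0], [31.0, 37.0]]
-20 49 [[-25.0, -15.0], [31.0, 36.0]]
-10 41 [[-28.0, -15.0], [31.0, 32.0]]
0 45 [[-29.0, -15.0], [31.0, 26.0]]
10 45 [[-28.0, -12.0], [30.0, 28.0]]
20 85 [[-30.0, -21.0], [33.0, 32.0]]
30 60 [[-29.0, -22.0], [33.0, 32.0]]
40 64 [[-30.0, -15.0], [33.0, 34.0]]
50 36 [[-29.0, -22.0], [33.0, 33.0]]
60 51 [[-28.0, -15.0], [33.0, 32.0]]
70 43 [[-25.0, -25.0], [33.0, 31.0]]
top 0
wrist 14967
-50 3343 [[-12.0, -41.0], [29.0, 38.0]]
-40 3434 [[-16.0, -30.0], [30.0, 26.0]]
-30 1532 [[5.0, -37.0], [30.0, 33.0]]
-20 1185 [[5.0, -37.0], [30.0, 33.0]]
-10 781 [[6.0, -35.0], [30.0, 31.0]]
0 483 [[19.0, -21.0], [30.0, 17.0]]
10 398 [[28.0, -20.0], [29.0, 16.0]]
20 1921 [[17.0, -32.0], [31.0, 28.0]]
30 477 [[30.0, -31.0], [31.0, 27.0]]
40 451 [[8.0, -31.0], [31.0, 27.0]]
50 381 [[30.0, -31.0], [31.0, 27.0]]
60 315 [[30.0, -31.0], [31.0, 27.0]]
70 264 [[30.0, -30.0], [31.0, 27.0]]
```

View pics/over.png

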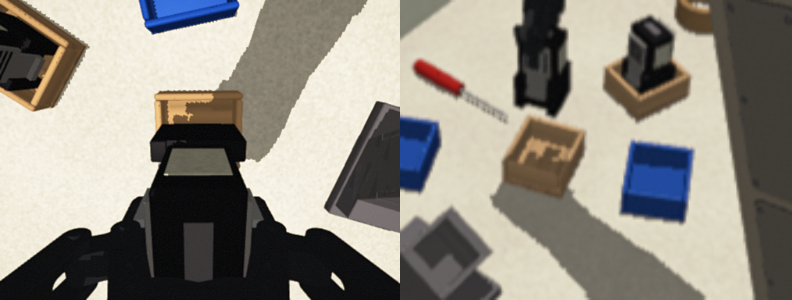

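The pack hangs upright and the holder is directly beneath it at about (198,125) in the wrist half of the picture. I'm lowering most of the way, then feeling for the floor.

Request:
apply_moves(
  rows=[
    {"xyz": [0,0.5,12],"turn": [0,0,0],"grip": 0.2},
    {"xyz": [0,0.5,30],"turn": [0,0,0],"grip": 0.2},
    {"xyz": [0,0.5,50],"turn": [0,0,0],"grip": 0.2},
    {"xyz": [0,0.5,70],"turn": [0,0,0],"grip": 0.2},
    {"xyz": [0,0.5,88],"turn": [0,0,0],"grip": 0.2},
    {"xyz": [0,0.5,103],"turn": [0,0,0],"grip": 0.2},
    {"xyz": [0,0.5,114],"turn": [0,0,0],"grip": 0.2},
    {"xyz": [0,0.5,121],"turn": [0,0,0],"grip": 0.2},
    {"xyz": [0,0.5,126],"turn": [0,0,0],"grip": 0.2},
    {"xyz": [0,0.5,130],"turn": [0,0,0],"grip": 0.2},
    {"xyz": [0,0.5,132],"turn": [0,0,0],"grip": 0.2},
    {"xyz": [0,0.5,132],"turn": [0,0,0],"grip": 0.2},
  ],
)

```text
clock: 9.83
tcp_pos: [0.5893, -0.0148, 0.0923]
orientation: [-0.0, -0.142, 0.99, -0.0]
wrist_force: [0.0, 0.4, -5.0]
finger_gap: 0.0448
grip_force: 38.7
```

Request:
apply_moves(
  rows=[
    {"xyz": [0,0,1],"turn": [0,0,0],"grip": 0.2},
    {"xyz": [0,0,2],"turn": [0,0,0],"grip": 0.2},
    {"xyz": [0,0,3],"turn": [0,0,0],"grip": 0.2},
    {"xyz": [0,0,3],"turn": [0,0,0],"grip": 0.2},
  ],
)

```text
clock: 10.17
tcp_pos: [0.5891, -0.0149, 0.0891]
orientation: [-0.001, -0.142, 0.99, -0.0]
wrist_force: [0.2, 0.7, -4.8]
finger_gap: 0.0445
grip_force: 38.7
```

Request:
apply_moves(
  rows=[
    {"xyz": [0,0,0.7],"turn": [0,0,0],"grip": 0.2},
    {"xyz": [0,0,1.4],"turn": [0,0,0],"grip": 0.2},
    {"xyz": [0,0,2],"turn": [0,0,0],"grip": 0.2},
    {"xyz": [0,0,2],"turn": [0,0,0],"grip": 0.2},
  ],
)

```text
clock: 10.5
tcp_pos: [0.5889, -0.0148, 0.0869]
orientation: [-0.001, -0.142, 0.99, -0.0]
wrist_force: [0.7, -0.9, -6.3]
finger_gap: 0.0444
grip_force: 38.7
```

Request:
apply_moves(
  rows=[
    {"xyz": [0,0,0.7],"turn": [0,0,0],"grip": 0.2},
    {"xyz": [0,0,1.4],"turn": [0,0,0],"grip": 0.2},
    {"xyz": [0,0,1.4],"turn": [0,0,0],"grip": 0.2},
  ],
)

```text
clock: 10.75
tcp_pos: [0.5891, -0.0148, 0.0857]
orientation: [-0.001, -0.142, 0.99, -0.0]
wrist_force: [-1.1, 0.1, -5.2]
finger_gap: 0.0443
grip_force: 38.7
```

Request:
apply_moves(
  rows=[
    {"xyz": [0,0,0.7],"turn": [0,0,0],"grip": 0.2},
    {"xyz": [0,0,1.4],"turn": [0,0,0],"grip": 0.2},
    {"xyz": [0,0,1.4],"turn": [0,0,0],"grip": 0.2},
  ],
)

```text
clock: 11.0
tcp_pos: [0.5893, -0.0149, 0.0856]
orientation: [-0.0, -0.142, 0.99, -0.001]
wrist_force: [-2.7, 0.2, 3.9]
finger_gap: 0.0447
grip_force: 40.1
```

```bash
python3 - <<'E'
from h import *
w=cam('wrist'); P=pts(w); p,q,s=pose(); k=(P-p)@q.as_matrix()*1000
m=(abs(k[...,0])<25)&(abs(k[...,1])<18)&(k[...,2]>-75)&(k[...,2]<-30)
print(s['wrist_force'],p, 'top z', np.percentile(P[m][:,2],[5,50,80,95]).round(4))
E
```

```text
[-2.43965126 -0.97064553  5.38338336] [ 0.58925808 -0.01489549  0.08554836] top z [0.1321 0.1331 0.1338 0.1589]
```

The force swung from -5 N to +5 N and the top is at 0.133 m, so the pack is on the floor. I'm letting go and backing straight up.

Request:
apply_moves(
  rows=[
    {"xyz": [0,0,-0.7],"turn": [0,0,0],"grip": 0.45},
    {"xyz": [0,0,-0.7],"turn": [0,0,0],"grip": 0.7},
    {"xyz": [0,0,-0.7],"turn": [0,0,0],"grip": 1},
    {"xyz": [0,0,-0.7],"turn": [0,0,0],"grip": 1},
    {"xyz": [0,0,-0.7],"turn": [0,0,0],"grip": 1},
    {"xyz": [0,0,-0.7],"turn": [0,0,0],"grip": 1},
    {"xyz": [0,0,-0.7],"turn": [0,0,0],"grip": 1},
    {"xyz": [0,0,-0.7],"turn": [0,0,0],"grip": 1},
  ],
)

```text
clock: 11.72
tcp_pos: [0.5893, -0.0149, 0.0851]
orientation: [-0.0, -0.142, 0.99, -0.0]
wrist_force: [0.2, 0.6, 0.1]
finger_gap: 0.0854
grip_force: 0.0
```

Request:
apply_moves(
  rows=[
    {"xyz": [0,0,-5],"turn": [0,0,0],"grip": 1},
    {"xyz": [0,0,-15],"turn": [0,0,0],"grip": 1},
    {"xyz": [0,0,-30],"turn": [0,0,0],"grip": 1},
    {"xyz": [0,0,-50],"turn": [0,0,0],"grip": 1},
    {"xyz": [0,0,-75],"turn": [0,0,0],"grip": 1},
    {"xyz": [0,0,-105],"turn": [0,0,0],"grip": 1},
    {"xyz": [0,0,-135],"turn": [0,0,0],"grip": 1},
    {"xyz": [0,0,-150],"turn": [0,0,0],"grip": 1},
    {"xyz": [0,0,-150],"turn": [0,0,0],"grip": 1},
  ],
)

```text
clock: 12.47
tcp_pos: [0.5915, -0.015, 0.2408]
orientation: [0.004, -0.142, 0.99, -0.002]
wrist_force: [0.7, 0.4, 0.2]
finger_gap: 0.0858
grip_force: 0.0
```

```bash
python3 - <<'E'
from h import *
w=cam('wrist'); c=cam('side'); p,q,s=pose(); P=pts(w); C=R.from_euler('z',HY)
L=C.inv().apply((P-HO).reshape(-1,3)).reshape(P.shape)*1000
m=(L[...,2]>121)&(L[...,2]<132)&(abs(L[...,0])<50)&(abs(L[...,1])<50); k=L[m]
A=np.c_[k[:,:2],np.ones(len(k))]; print(s['clock'],p,s['wrist_force'],len(k),np.linalg.lstsq(A,k[:,2],rcond=None)[0].round(3),cv2.minAreaRect(k[:,:2].astype(np.float32)))
cv2.imwrite('pics/fin.png',np.hstack([cv2.resize(w['color'],(400,300)),cv2.resize(c['color'][140:270,200:370],(392,300))]))
E
```

```text
12.5667 [ 0.5897372  -0.01475192  0.23625587] [-0.13262626  0.26694574 -1.16183668] 3844 [7.00000e-03 0.00000e+00 1.24825e+02] ((0.03275871276855469, 0.7272815704345703), (40.070980072021484, 59.116371154785156), 89.88679504394531)
```

View pics/fin.png

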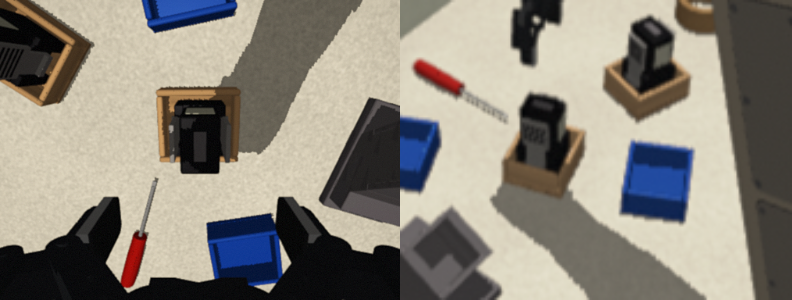

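The pack stands upright and centred in the wooden holder, at (198,130) in the left half. Its top is level and 125 mm above the holder floor, and the gripper is clear of it.

```bash
python3 -c "
from h import *
print(ticket.hand_in())"
```

```text
the job is handed in; nothing more can be done
None
```

The job is handed in at about 12.6 s: the charged pack was unlatched, drawn out of the charger, stood upright on the floor of the empty wooden holder and released, and the arm touched nothing else that I could see.

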